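# Put the instrument baskets away in the bench rack and label them

### The arm

A 6-joint arm with a two-finger parallel gripper is mounted at the origin on the work surface. World frame = base frame: x ahead of the robot, y to its left, z up, the work surface at z = 0. Lengths are in mm, angles in degrees, forces in N, time in s.
With the tool pointing down it reaches from about 325 to 900 mm from the base axis. Payload 6.1 kg.
Tool frame: the origin (TCP) lies at the very end of the fingers, on their centre line; the grasp point (between the pads) lies behind it (r.tcp_to_grasp is the z of the grasp point in the tool frame, in mm); z points along the fingers, y is the line along which they close (so a half turn about z gives the same grasp; the last joint's range is limited). The gripper opens to 85 mm and grips with 20 to 120 N. Pads are 22 mm wide; open, the fingers measure 114 mm over their backs; the gripper's body (76 mm by 85 mm) begins 54 mm behind the grasp point. The pads swing forward as they close: fully open they stand 13 mm farther back than shut.
Start: joints at [66.801, 12.628, 87.462, -0, 79.91, -7.225], TCP at [172, 600.859, 231.3] pointing down, gripper open.
Joint ranges: [-170.65, 170.65], [-52.31, 119.04], [5.05, 147.46], [-71.25, 251.25], [11.57, 151.72], [-153.62, 153.62]. Speed limits (degrees/s): [147.25, 147.25, 172.46, 180, 180, 180].

### API

Orientations are given as [roll, pitch, yaw] about the fixed x, y, z axes, in that order (R = Rz(yaw) Ry(pitch) Rx(roll)).
In Python, from plant import r gives the robot as it stands. The module is installed in compiled form; this text tells all that it offers.
- The arm moves only by the shell command python3 -m creep 'ROWS'. ROWS is JSON, a list of rows, each a list of 3 entries, a list of its own where there are three numbers: the finger opening in mm, from 0 to 85.4, then the shift along the world's x, y, z in mm, then the turn, a rotation vector about the world's x, y, z in rad. In form: [[grip, [tx, ty, tz], [ax, ay, az]], ...]. A call has 1 to 12 rows; each row shifts and turns the commanded pose from where the row before left it; what a row does not reach is not made up. A row lasts 1/12 s, in which the tool goes at most 41.7 mm and 7.16 degrees, less where a joint would pass 70% of its speed; a pose out of reach is approached as far as the arm can. A call is refused whole if a number of a shift passes 41.7 or a number of a turn 0.125, either way. A call with a gripper value outside its range is refused whole. The fingers move at their own pace and stop on an object; the grip force is fixed at half the most. Time passes only in rows, so rows that do not move let the fingers close. It gives the time, the measured TCP pose, the force, the opening and the grip force at its end, in the units of the state.
- r.sense(): the state, without advancing time (a new reading comes with each control period).
- r.camera(name): name is "side" or "top" or "wrist"; returns the picture (384x512x3 uint8, red, green, blue); there is no depth.
- r.calibration(name): a dict with "fov_y" (degrees; the focal length in pixels is half the picture's height over the tangent of half this angle, whatever the lens; pixels are square), "cx", "cy" (the principal point, pixels), "eye" and "attitude" of the camera in the world. Camera axes: x right, y up, looking along -z (the intrinsics and any distortion apply to the point x, -y, -z); pixel columns grow to the right and rows downward; lengths in mm; the calibration is good to about 2 mm. A picture is of the moment at which its call begins: read the wrist's pose just before it. calibration takes no time and is no camera call; for the wrist camera it gives the pose at the moment of the call.
- r.job_done(): hands the job in; it is judged then, once.
The state is a dict: "t": time; "joint_pos": joint angles; "dq": joint speeds; "effort": joint torques, N m; "tcp_pos": TCP position; "tcp_rot": TCP orientation; "wrist_force": force on the tool from outside, world axes, zero at the start; "ft_torque": the same for the moment, N m; "gripper_width": opening from 0.0 (shut) to 1.0 (fully open); "grip_force": force on a finger pad.
Only numpy, scipy, OpenCV 4.12 (cv2) and the standard library are available. Lean on these libraries where they do the work, as an engineer would, in place of code of your own. Each camera call takes 0.05 s, during which the arm holds its last target. There are 200 camera calls.

### The job

Put every instrument basket on the bench away in the wire bench rack, keeping it upright: one to a bay, front end outwards, slid in under the shelf until it is fully home against the back stop. Give each basket a label clip from the label rail, where spring catches hold the clips until they are pulled firmly straight up: snap it fully down over the middle of the basket's front rim, upright, with the white label facing out of the rack. Leave the tape roll, the forceps lying on the bench and the air gun alone.

Things in the scene. Friction and masses are not known exactly. Their poses are not given: they have to be found in the camera images.
- basket1: steel wire basket 130 long (local x), 100 wide (y), 55 tall, about 0.45 kg, open top, forceps inside. Origin: centre of underside. Its front is the 100 mm end nearest the robot (local -x). It stands loose on the bench and may be slid along it, for example held by its front rim. May be absent (None) (sizes in mm)
- basket2: same as basket1; may be absent. All baskets: a flat-bar rim 8 mm thick and 14 mm tall runs round the top (rim top 55 above the bench, mid-line of the front rim at local x = -61); the thin wall below is flush with the rim's outer face, so inside there is an edge for the clip's nose to snap under (sizes in mm)
- basket3: same as basket1; may be absent
- clip1: sprung label clip, about 50 g, starts on the rail: an upright grey block 50 wide (local y), 12 thick (x 0 to +12), 50 tall (z -25 to +25), white label on its face to local -x. Origin: centre of the label face. Grip the block across its 12 mm, in its upper 35 mm. Below it hang two jaws, 28 long, either side of an 8 mm slot for a flat bar (sizes in mm)
- clip2: same as clip1. All clips: the slot is open below and at both ends, its mid-plane at local x = +7, its top at z = -25 (rests on the bar's top when fully down). The front jaw is fixed, its end flared; the back jaw is a sprung steel hinge with a round nose that sits under the bar's lower edge (sizes in mm)
- clip3: same as clip1. All clips: a straight pull up of about 10 N brings the nose over the bar's edge and the clip off (free after 28 mm); pushed straight down on a bar with about 10 N it snaps on. Seated on a basket's front rim its origin is at x = -68, z = +80 in the basket's frame (sizes in mm)
- clip4: same as clip1. There are always four clips on the rail at the start, so one or two are spare; a clip that was dropped may be left lying
- rail: fixed label rail: steel flat bar 8 thick, 14 tall, 290 long (local y), top 120 above the bench, on a post at each end. The clips sit on it in a row, labels to local -x. Origin: on the bench below the bar's middle. A clip seated on it has its origin at local x = -7, z = 145 (sizes in mm)
- rack: fixed steel wire rack, three bays open to local -x, no floor. Origin: bench level, foot of the back stop's inner face, mid-width. Bay centres at local y = -118, 0, +118; 112 clear between dividers, which start at x = -93. Shelf over x = -79 to 0, at 75 to 81 height. A basket home has its origin at local x = -65, its axes along the rack's, its front 51 out from the shelf (sizes in mm)
- tape: bystander: roll of tape lying flat, 104 across, 25 tall, origin under its centre; leave it alone (sizes in mm)
- forceps: bystander: ring-handled forceps 150 long lying flat along local x, origin near the middle; leave it alone (sizes in mm)
- airgun: bystander: aluminium air gun about 150 long lying on its side, origin in the middle of its barrel; leave it alone (sizes in mm)
Not all that is in view belongs to the job. Leave any blue look-alike of the clip3 alone.

How it is judged:
By the outcome, as a careful person would: the job done as asked, in the order asked, and still so for the second after the job is handed in, with the robot touching nothing.
Of basket1, basket2, basket3 only 2 to 3 are there at a start; the rules pass over those that are not, and their reading is None.
At some moment in a run one of basket1, basket2, basket3 may be knocked a few centimetres aside while the robot is not near it.
Once in a run the grip may slacken for a moment while it holds something.
It also fails if it takes over 210 s, if anything falls off the work surface, if the arm or the gripper's body presses on something with over 40 N, if the wrist force passes 120 N, or if a joint passes its speed limit or range.

## Working session

There is one attempt and no reset: what is moved stays moved. The work goes in short steps, Python scripts to look and compute and a shell command to move; the robot and the scene stay as the last step left them, time stands still between calls to the robot, and variables do not carry over. Pictures are saved under pics/ and viewed, at most 14 in all, crops included, and the job is handed in when it is done.

```bash
mkdir -p pics; cat > h.py <<'E'
import numpy as np, cv2
from plant import r
from scipy.spatial.transform import Rotation as R
def save(name,fn):
    c=r.calibration(name); im=r.camera(name); cv2.imwrite('pics/'+fn+'.png',im[:,:,::-1]); return c,im
def cam(c):
    a=c['attitude']; a=np.array(a,float)
    M=a if a.shape==(3,3) else R.from_euler('xyz',a,degrees=True).as_matrix()
    f=192/np.tan(np.radians(c['fov_y']/2)); return M,np.array(c['eye'],float),f
def pt(c,u,v,z):
    M,e,f=cam(c); K=np.array([[f,0,c['cx']],[0,f,c['cy']],[0,0,1.]])
    d=c.get('distortion'); 
    p=cv2.undistortPoints(np.array([[[u,v]]],float),K,np.array(d,float) if d is not None else None)[0,0]
    w=M@np.array([p[0],-p[1],-1]); return e+w*(z-e[2])/w[2]
def px(c,P):
    M,e,f=cam(c); q=M.T@(np.array(P,float)-e); K=np.array([[f,0,c['cx']],[0,f,c['cy']],[0,0,1.]])
    d=c.get('distortion')
    return cv2.projectPoints(np.array([[q[0],-q[1],-q[2]]]),np.zeros(3),np.zeros(3),K,np.array(d,float) if d is not None else None)[0][0,0]
E
python3 - <<'E'
from h import *
for n in('side','top','wrist'):
    c,im=save(n,n+'0'); print(n,c)
print(r.sense(), r.tcp_to_grasp)
a=cv2.imread('pics/top0.png');b=cv2.imread('pics/side0.png')
E
```

```text
side {'fov_y': 45.57991378618226, 'cx': 265.8669674199237, 'cy': 195.14583267866138, 'eye': array([   1.06336246, -551.8246815 ,  924.58684227]), 'attitude': array([ 43.82423411,  -1.22153228, -40.15433133])}
top {'fov_y': 53.306691450145166, 'cx': 249.42124675817422, 'cy': 190.34886267917733, 'eye': array([ 320.7912414 ,   49.77836399, 1018.96798224]), 'attitude': array([ 1.32727676e+01,  4.35498708e-02, -9.32909880e+01])}
wrist {'fov_y': 69.28210576844711, 'cx': 255.2315203584923, 'cy': 191.02781281741392, 'eye': array([ 99.63856237, 621.46121585, 374.0303247 ]), 'attitude': array([-17.19326212,   0.07572651,  74.09568022])}
{'t': 0.15, 'joint_pos': array([ 6.68039404e+01,  1.26663857e+01,  8.75135009e+01, -2.19590959e-03,
        7.99097752e+01, -7.22342859e+00]), 'dq': array([ 0.00050258, -0.01968727, -0.24422561,  0.01365277,  0.18078517,
        0.01583674]), 'effort': array([ 1.55445767e-03, -4.97487080e+01, -3.89903569e+01, -2.52845566e-04,
        7.19476200e-03,  2.83939869e-05]), 'tcp_pos': array([171.79193916, 600.41860424, 230.40826471]), 'tcp_rot': array([-1.79910778e+02, -9.12977778e-03,  1.64027748e+02]), 'wrist_force': array([ 0.1141873 , -0.30282056, -0.16943715]), 'ft_torque': array([ 0.00061316, -0.01925383, -0.0062278 ]), 'grip_force': 0.0, 'gripper_width': 1.0009631882349979} -18.700000000000003
```

View pics/top0.png

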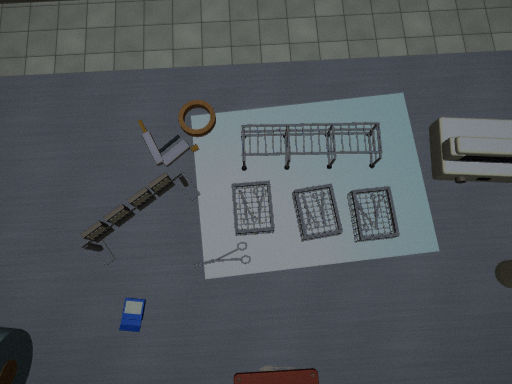

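View pics/side0.png

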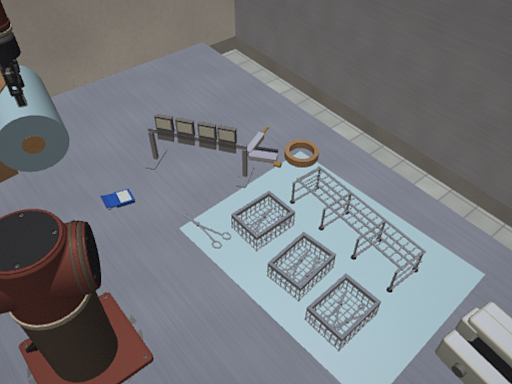

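The top view shows three baskets, at about (253,208), (317,212) and (373,214). The rack is at (311,145), and the rail carries four clips from (97,232) to (162,183). The blue look-alike is alone on the bench at (132,314). I'll enlarge the crops to get corner pixels.

```bash
python3 - <<'E'
import cv2
a=cv2.imread('pics/top0.png')
cv2.imwrite('pics/c1.png',cv2.resize(a[110:250,220:410],None,fx=4.2,fy=4.2,interpolation=cv2.INTER_CUBIC))
cv2.imwrite('pics/c2.png',cv2.resize(a[165:255,75:195],None,fx=6.5,fy=6.5,interpolation=cv2.INTER_CUBIC))
E
```

```text
(no output)
```

View pics/c1.png

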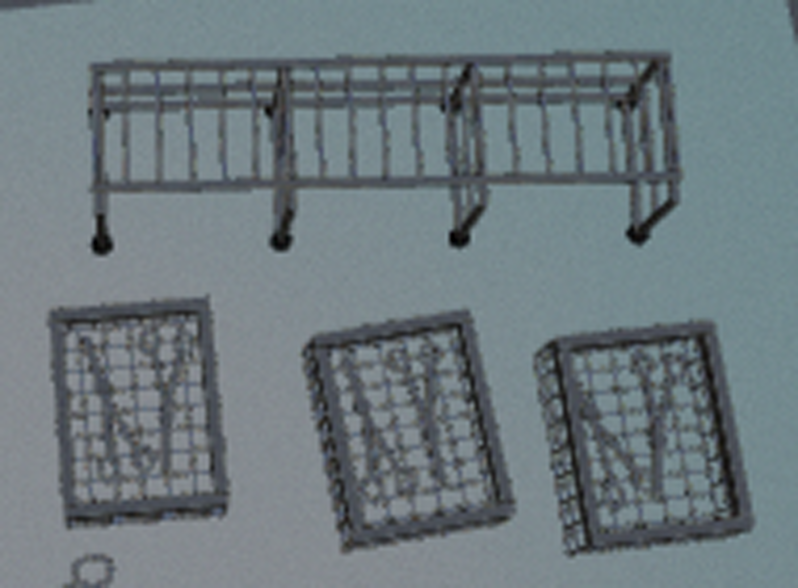

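View pics/c2.png

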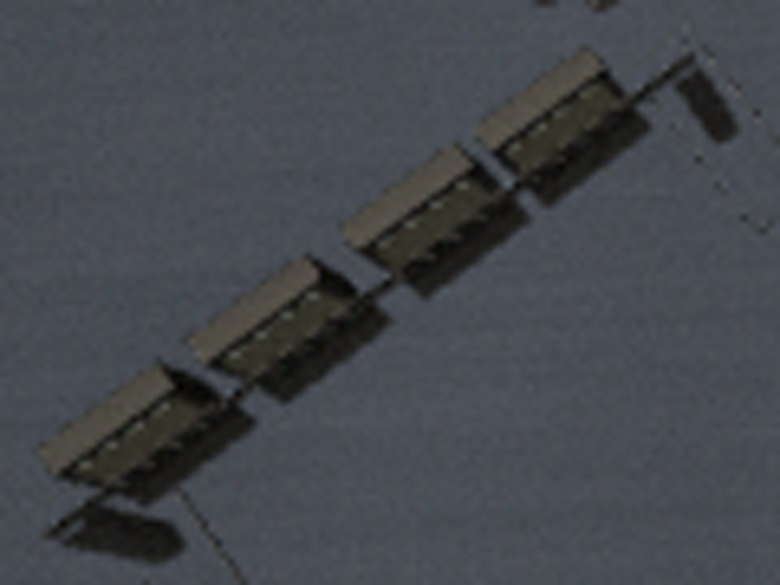

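```bash
cat >> h.py <<'E'
from scipy.optimize import least_squares
def fit(c,loc,uv,x0):
    def w(p): 
        s,k=np.sin(p[2]),np.cos(p[2]); return [(p[0]+k*a-s*b,p[1]+s*a+k*b,z) for a,b,z in loc]
    f=lambda p: np.concatenate([px(c,q)-u for q,u in zip(w(p),uv)])
    s=least_squares(f,x0,x_scale=[10,10,.1]); return s.x,f(s.x).reshape(-1,2)
E
python3 - <<'E'
from h import *
np.set_printoptions(precision=2,suppress=True)
c=r.calibration('top')
C=lambda L:[np.array([220+a/4.2,110+b/4.2]) for a,b in L]
D=lambda L:[np.array([75+a/6.5,165+b/6.5]) for a,b in L]
rim=[(65,50,55),(65,-50,55),(-65,-50,55),(-65,50,55)]
for n,L in dict(A=[(50,312),(209,297),(227,495),(67,510)],B=[(310,338),(466,311),(514,507),(350,543)],Cc=[(552,342),(713,322),(752,525),(592,543)]).items():
    p,e=fit(c,rim,C(L),[450,0,0]); print(n,p[:2],np.degrees(p[2]),e.ravel())
p,e=fit(c,[(-93,177,5),(-93,59,5),(-93,-59,5),(-93,-177,5),(-79,177,81),(-79,-177,81)],C([(101,243),(281,240),(459,237),(638,235),(95,188),(678,178)]),[600,0,0]);print('rack',p[:2],np.degrees(p[2]),e.ravel())
# clip tops back edge/front edges, z=170
for L in ([(42,450),(160,362)],[(190,342),(308,256)],[(345,230),(458,146)],[(477,132),(590,47)]):
    a,b=[pt(c,*q,170) for q in D(L)]; print(a[:2],b[:2],np.linalg.norm(a-b),np.degrees(np.arctan2(*(a-b)[:2])),(a+b)[:2]/2)
for L in ([(62,475),(180,388)],[(213,367),(325,280)],[(368,252),(478,170)],[(497,155),(610,72)]):
    a,b=[pt(c,*q,170) for q in D(L)]; print('f',a[:2],b[:2],np.linalg.norm(a-b),np.degrees(np.arctan2(*(a-b)[:2])),(a+b)[:2]/2)
a,b=[pt(c,*q,120) for q in D([(50,532),(690,60)])];print('rail',a,b,np.linalg.norm(a-b))
E
```

```text
A [507.07  30.87] 1.7735322984906068 [-0.41 -1.42 -0.01 -1.14  0.87  1.23 -0.46  1.15]
B [ 484.36 -133.41] 7.090315332899536 [-0.62 -0.65 -0.12 -0.97  0.21  1.46  0.51  0.05]
Cc [ 470.85 -279.93] 3.344349690897862 [ 0.01 -1.15 -0.32 -0.73  0.68  0.72 -0.38  1.04]
rack [ 709.36 -132.44] -2.3455927702703407 [-0.08  0.18 -0.23  0.21  0.08  0.24  0.11  0.03  0.84 -0.38 -0.73 -0.19]
[442.27 417.09] [470.38 377.8 ] 48.305506563476335 -35.590082859339546 [456.33 397.45]
[476.77 367.69] [504.75 327.59] 48.89157056653113 -34.896942315279674 [490.76 347.64]
[513.26 314.88] [541.21 275.67] 48.141050272700625 -35.47797037683941 [527.23 295.28]
[545.9  269.02] [574.73 229.08] 49.26065579266352 -35.82543835296461 [560.32 249.05]
f [433.32 409.91] [460.95 370.65] 48.00625115010227 -35.134647610439714 [447.13 390.28]
f [467.59 359.52] [495.9  321.54] 47.37170663184994 -36.691522477395495 [481.74 340.53]
f [504.97 306.76] [532.12 268.63] 46.816785255037445 -35.45254151503176 [518.54 287.7 ]
f [537.16 261.98] [565.12 222.08] 48.725879289313404 -35.022595383602095 [551.14 242.03]
rail [419.68 434.58 120.  ] [582.45 202.21 120.  ] 283.70549689347877
```

```bash
python3 -m creep '[[85,[15,-40,3],[0,0,-0.07]],[85,[15,-40,3],[0,0,-0.07]],[85,[15,-40,3],[0,0,-0.07]],[85,[15,-40,3],[0,0,-0.07]],[85,[15,-40,3],[0,0,-0.07]],[85,[15,-40,3],[0,0,-0.07]],[85,[15,-40,3],[0,0,-0.07]],[85,[15,-40,3],[0,0,-0.07]],[85,[15,-40,3],[0,0,-0.07]],[85,[15,-40,3],[0,0,-0.07]],[85,[15,-40,3],[0,0,-0.07]],[85,[15,-40,3],[0,0,-0.07]]]'
python3 -m creep '[[60,[22,-40,0],[0,0,-0.07]],[60,[22,-40,0],[0,0,-0.07]],[60,[22,-40,0],[0,0,-0.07]],[60,[22,-40,0],[0,0,-0.07]],[60,[22,-40,0],[0,0,-0.07]],[60,[22,-40,0],[0,0,-0.07]],[60,[0,0,0],[0,0,0]],[60,[0,0,0],[0,0,0]],[60,[0,0,0],[0,0,0]]]'
python3 - <<'E'
from h import *
c,im=save('wrist','w1'); print(c); np.save('w1.npy',c,allow_pickle=True)
cv2.imwrite('pics/w1b.png',cv2.resize(im[:,:,::-1],(800,600),interpolation=cv2.INTER_CUBIC))
E
```

```text
t: 1.15
tcp_pos: [347.1, 132.0, 266.5]
tcp_rot: [180.0, 0.0, 115.7]
wrist_force: [0.9, 0.4, -0.3]
gripper_width: 0.995
grip_force: 0.0
t: 1.9
tcp_pos: [467.1, -85.0, 265.7]
tcp_rot: [-179.9, -0.1, 91.8]
wrist_force: [0.9, 0.3, -0.2]
gripper_width: 0.701
grip_force: 0.0
{'fov_y': 69.28210576844711, 'cx': 255.2315203584923, 'cy': 191.02781281741392, 'eye': array([464.98928921,  -9.7989557 , 409.5401547 ]), 'attitude': array([-1.70748158e+01,  7.69506620e-03,  1.88914225e+00])}
```

View pics/w1b.png

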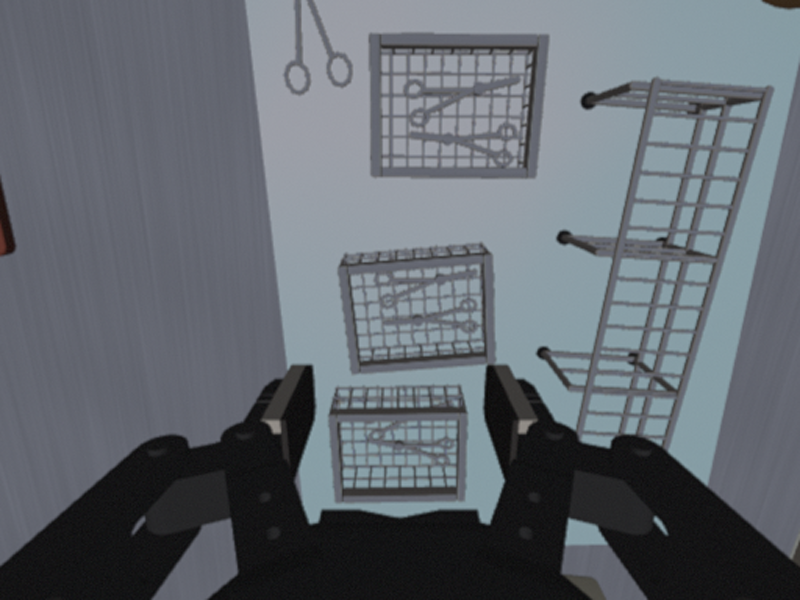

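```bash
python3 - <<'E'
from h import *
np.set_printoptions(precision=2,suppress=True)
c=np.load('w1.npy',allow_pickle=True).item()
C=lambda L:[np.array([a*.64,b*.64]) for a,b in L]
rim=[(-65,50,55),(65,50,55),(65,-50,55),(-65,-50,55)]
for n,L in dict(A=[(371,35),(548,36),(536,177),(371,177)],B=[(340,264),(491,252),(494,362),(353,371)],Cc=[(331,412),(467,411),(465,500),(335,502)]).items():
    p,e=fit(c,rim,C(L),[450,0,0]); print(n,p[:2],np.degrees(p[2]),e.ravel())
    a=[pt(c,*q,55)[:2] for q in C(L)]; print(np.linalg.norm(np.diff(a+a[:1],axis=0),axis=1))
p,e=fit(c,[(-93,177,5),(-93,59,5),(-93,-59,5),(-79,177,81),(0,177,81)],C([(588,100),(564,237),(543,352),(655,82),(771,92)]),[600,0,0]);print('rack',p[:2],np.degrees(p[2]),e.ravel())
E
```

```text
A [507.    31.55] 1.642872875718207 [-1.23 -0.68  1.08 -0.76  0.11  1.18  0.05  0.7 ]
[127.5   97.85 129.78  98.51]
B [ 486.73 -132.57] 6.426784849860292 [-1.53 -0.08  1.81 -0.19  0.97 -0.13 -1.3   0.78]
[125.68 100.03 126.69  98.69]
Cc [ 474.48 -278.99] 2.5591374735232617 [-1.31  0.56  1.21  0.29  0.2  -0.16 -0.09 -0.65]
[126.27 100.8  129.63 102.15]
rack [ 712.39 -130.13] -2.005513922270185 [ 0.8  -1.06  0.27 -0.64  0.32  0.    0.5   1.02 -1.56  0.09]
```

```bash
python3 -m creep '[[40,[-4,23,0],[0,0,0]],[40,[-4,23,0],[0,0,0]],[40,[-4,23,0],[0,0,0]],[40,[-4,23,0],[0,0,0]],[40,[-5,23,0],[0,0,0]],[40,[0,0,-25],[0,0,0]],[40,[0,0,-35],[0,0,0]],[40,[0,0,-35],[0,0,0]],[40,[0,0,-35],[0,0,0]],[40,[0,0,-25],[0,0,0]],[40,[0,0,-5],[0,0,0]],[40,[0,0,0],[0,0,0]]]'
python3 - <<'E'
from h import *
c,im=save('wrist','w2')
E
```

```text
t: 2.95
tcp_pos: [444.5, 31.1, 105.0]
tcp_rot: [-179.8, -0.0, 92.0]
wrist_force: [0.4, -0.6, 1.1]
gripper_width: 0.468
grip_force: 0.0
```

View pics/w2.png

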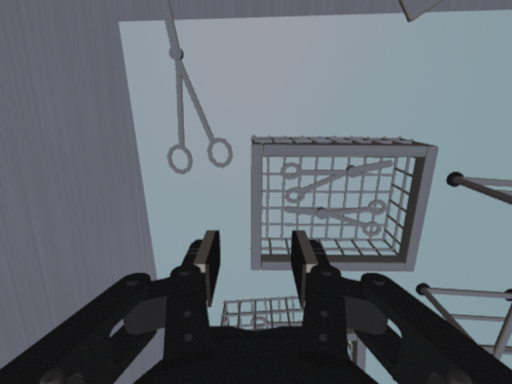

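```bash
python3 - <<'E'
from h import *
c=r.calibration('wrist')
for q in [(251,143),(436,147),(415,271),(252,269)]: print(pt(c,*q,55).round(1))
E
python3 -m creep '[[40,[0,0,-25],[0,0,0]],[40,[0,0,-25],[0,0,0]],[40,[1,-1,-16],[0,0,0]],[40,[0,0,-5],[0,0,0]],[0,[0,0,0],[0,0,0]],[0,[0,0,0],[0,0,0]],[0,[0,0,0],[0,0,0]],[0,[0,0,0],[0,0,0]],[0,[0,0,0],[0,0,0]],[0,[0,0,0],[0,0,0]]]'
```

```text
[442.   80.8  55. ]
[572.1  82.5  55. ]
[577.8 -17.4  55. ]
[445.9 -20.1  55. ]
t: 3.83
tcp_pos: [449.2, 28.7, 37.4]
tcp_rot: [179.8, 0.0, 91.8]
wrist_force: [-2.7, 1.1, 6.9]
gripper_width: 0.073
grip_force: 61.3
```

```bash
python3 -m creep '[[0,[3,-7,0],[0,0,-0.011]],[0,[5,-7,0],[0,0,-0.011]],[0,[7,-7,0],[0,0,-0.011]],[0,[7,-7,0],[0,0,-0.011]],[0,[8,-6,0],[0,0,-0.012]],[0,[8,-4,0],[0,0,-0.012]],[0,[10,0,0],[0,0,0]],[0,[10,-0.5,0],[0,0,0]],[0,[10,-0.5,0],[0,0,0]],[0,[0,0,0],[0,0,0]]]'
python3 - <<'E'
from h import *
c,im=save('wrist','w3')
E
```

```text
t: 4.67
tcp_pos: [518.4, -10.7, 37.5]
tcp_rot: [179.8, 0.0, 87.9]
wrist_force: [0.9, -0.2, 12.5]
gripper_width: 0.075
grip_force: 62.3
```

View pics/w3.png

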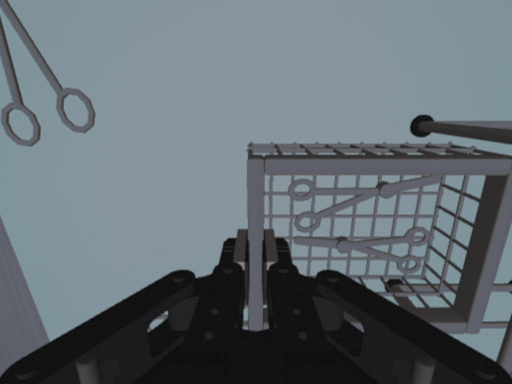

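```bash
python3 - <<'E'
from h import *
c=r.calibration('wrist')
print(pt(c,422,126,5).round(1))
for q in [(249,158),(505,158)]: print('rim',pt(c,*q,55).round(1))
for q in [(249,145),(472,149)]: print('bot',pt(c,*q,0).round(1))
print('foot2',pt(c,400,284,5).round(1))
E
python3 -m creep '[[0,[8,-0.3,0.5],[0,0,0]],[0,[9,-0.3,0.5],[0,0,0]],[0,[9,-0.3,0],[0,0,0]],[0,[9,-0.3,0],[0,0,0]],[0,[9,-0.3,0],[0,0,0]],[0,[9,-0.3,0],[0,0,0]],[0,[4,0,0],[0,0,0]],[0,[0,0,0],[0,0,0]]]'

```

```text
[624.7  48.8   5. ]
rim [517.6  41.7  55. ]
rim [635.6  37.5  55. ]
bot [516.7  40.2   0. ]
bot [662.6  32.4   0. ]
foot2 [624.7 -65.8   5. ]
t: 5.38
tcp_pos: [573.3, -12.1, 37.5]
tcp_rot: [179.9, 0.0, 87.9]
wrist_force: [-0.8, -0.7, 5.6]
gripper_width: 0.077
grip_force: 61.0
```

```bash
python3 -m creep '[[0,[4,-0.1,0],[0,0,0]],[0,[4,-0.1,0],[0,0,0]],[0,[3,-0.1,0],[0,0,0]],[0,[2,0,0],[0,0,0]],[0,[0,0,0],[0,0,0]]]'
python3 -m creep '[[0,[1,0,0],[0,0,0]],[0,[1,0,0],[0,0,0]],[0,[0,0,0],[0,0,0]]]'
python3 -m creep '[[0,[1,0,0],[0,0,0]],[0,[1,0,0],[0,0,0]],[0,[0,0,0],[0,0,0]]]'
```

```text
t: 5.8
tcp_pos: [585.3, -12.3, 37.5]
tcp_rot: [-180.0, 0.0, 87.9]
wrist_force: [-4.8, -0.6, 7.0]
gripper_width: 0.072
grip_force: 61.4
t: 6.05
tcp_pos: [586.8, -12.3, 37.5]
tcp_rot: [-179.9, 0.0, 88.0]
wrist_force: [-6.4, -0.6, 9.2]
gripper_width: 0.071
grip_force: 61.5
t: 6.3
tcp_pos: [587.1, -12.2, 37.4]
tcp_rot: [-179.7, 0.0, 88.0]
wrist_force: [-12.9, 0.1, 15.8]
gripper_width: 0.076
grip_force: 62.4
```

```bash
python3 -m creep '[[35,[-0.5,0,0],[0,0,0]],[35,[-0.5,0,0],[0,0,0]],[35,[0,0,0],[0,0,0]],[35,[0,0,0],[0,0,0]],[35,[0,0,8],[0,0,0]],[35,[0,0,30],[0,0,0]],[35,[0,0,36],[0,0,0]],[35,[-20,-16,30],[0,0,0.019]],[35,[-20,-16,0],[0,0,0.019]],[35,[-20,-16,0],[0,0,0.019]],[35,[-20,-16,0],[0,0,0.019]],[35,[-20,-16,0],[0,0,0.019]]]'
python3 -m creep '[[35,[-20,-16,0],[0,0,0.019]],[35,[-20,-16,0],[0,0,0.019]],[35,[-20,-16,0],[0,0,0.019]],[35,[0,0,0],[0,0,0]],[35,[0,0,0],[0,0,0]]]'
python3 - <<'E'
from h import *
c,im=save('wrist','w4'); np.save('w4.npy',c,allow_pickle=True)
E
```

```text
t: 7.3
tcp_pos: [488.0, -92.9, 141.2]
tcp_rot: [179.9, 0.0, 93.5]
wrist_force: [0.1, -0.3, -0.1]
gripper_width: 0.406
grip_force: 0.0
t: 7.72
tcp_pos: [428.4, -141.1, 141.0]
tcp_rot: [179.9, 0.0, 96.5]
wrist_force: [0.3, -0.2, 1.0]
gripper_width: 0.409
grip_force: 0.0
```

View pics/w4.png

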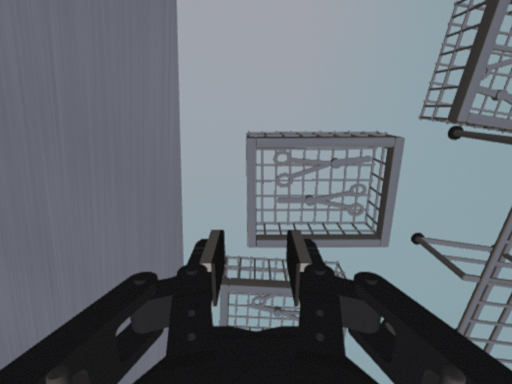

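```bash
python3 - <<'E'
from h import *
c=np.load('w4.npy',allow_pickle=True).item()
L=[(247,138),(403,138),(391,247),(248,247)]
for q in L: print(pt(c,*q,55).round(1))
p,e=fit(c,[(-65,50,55),(65,50,55),(65,-50,55),(-65,-50,55)],L,[480,-130,.1]);print(p[:2],np.degrees(p[2]),p[:2]-61*np.array([np.cos(p[2]),np.sin(p[2])]),e.round(1).ravel())
E
python3 -m creep '[[35,[-1,0,-25],[0,0,0]],[35,[-1,0,-35],[0,0,0]],[35,[-1,0,-25],[0,0,0]],[35,[0,0,-15],[0,0,0]],[35,[0,0,-5],[0,0,0]],[0,[0,0,0],[0,0,0]],[0,[0,0,0],[0,0,0]],[0,[0,0,0],[0,0,0]],[0,[0,0,0],[0,0,0]],[0,[0,0,0],[0,0,0]]]'
```

```text
[416.5 -92.3  55. ]
[543.3 -77.7  55. ]
[ 559.2 -176.1   55. ]
[ 428. -191.   55.]
[ 486.62356078 -134.38630904] 7.049909344057879 [ 426.08474415 -141.87307612] [-0.7  0.5  2.3 -0.9 -2.  -0.3  0.2  1. ]
t: 8.6
tcp_pos: [426.7, -140.6, 36.5]
tcp_rot: [179.9, 0.1, 96.6]
wrist_force: [0.5, 2.2, 0.7]
gripper_width: 0.077
grip_force: 61.5
```

```bash
python3 -m creep '[[0,[3,2,0],[0,0,-0.02]],[0,[5,3,0],[0,0,-0.026]],[0,[7,3,0],[0,0,-0.027]],[0,[8,3,0],[0,0,-0.027]],[0,[9,3,0],[0,0,-0.027]],[0,[10,3,0],[0,0,-0.027]],[0,[10,-0.4,0],[0,0,0]],[0,[10,-0.4,0],[0,0,0]],[0,[10,-0.4,0],[0,0,0]],[0,[4,-0.2,0],[0,0,0]],[0,[0,0,0],[0,0,0]]]'
python3 - <<'E'
from h import *
c,im=save('wrist','w5'); np.save('w5.npy',c,allow_pickle=True)
E
```

```text
t: 9.52
tcp_pos: [503.3, -125.2, 36.5]
tcp_rot: [179.8, 0.1, 87.8]
wrist_force: [2.7, -0.0, 3.8]
gripper_width: 0.074
grip_force: 61.8
```

View pics/w5.png

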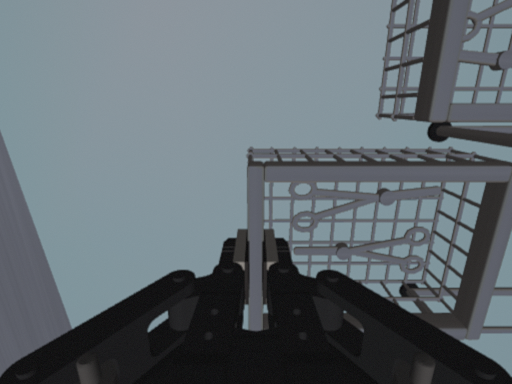

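```bash
python3 - <<'E'
from h import *
c=np.load('w5.npy',allow_pickle=True).item()
print('feet',pt(c,440,131,5).round(1),pt(c,407,290,5).round(1))
for q in [(249,167),(510,167)]: print('rim',pt(c,*q,55).round(1))
for q in [(249,151),(472,154)]: print('bot',pt(c,*q,0).round(1))
E
```

```text
feet [620.5 -69.3   5. ] [ 614.5 -185.1    5. ]
rim [502.5 -76.8  55. ]
rim [622.7 -81.3  55. ]
bot [501.5 -78.1   0. ]
bot [647.1 -85.5   0. ]
```

```bash
python3 -m creep '[[0,[7,1,0],[0,0,0]],[0,[8,1,0],[0,0,0]],[0,[9,-0.3,0],[0,0,0]],[0,[9,-0.3,0],[0,0,0]],[0,[9,-0.4,0],[0,0,0]],[0,[9,-0.4,0],[0,0,0]],[0,[9,-0.3,0],[0,0,0]],[0,[6,-0.3,0],[0,0,0]],[0,[4,0,0],[0,0,0]],[0,[2,0,0],[0,0,0]],[0,[1,0,0],[0,0,0]],[0,[0,0,0],[0,0,0]]]'
python3 -m creep '[[0,[2,0,0],[0,0,0]],[0,[2,0,0],[0,0,0]],[0,[1,0,0],[0,0,0]],[0,[0,0,0],[0,0,0]]]'
python3 -m creep '[[0,[1,0,0],[0,0,0]],[0,[1,0,0],[0,0,0]],[0,[0,0,0],[0,0,0]]]'
```

```text
t: 10.57
tcp_pos: [574.0, -125.1, 36.5]
tcp_rot: [-179.9, 0.0, 87.8]
wrist_force: [-4.8, 0.4, 10.2]
gripper_width: 0.075
grip_force: 62.7
t: 10.9
tcp_pos: [578.9, -125.1, 36.4]
tcp_rot: [-179.9, 0.0, 87.8]
wrist_force: [-5.9, -0.2, 11.0]
gripper_width: 0.079
grip_force: 62.7
t: 11.15
tcp_pos: [580.8, -125.1, 36.4]
tcp_rot: [-179.9, 0.0, 87.8]
wrist_force: [-5.5, 1.0, 9.4]
gripper_width: 0.088
grip_force: 38.8
```

```bash
python3 -m creep '[[0,[0,0,0],[0,0,0]],[0,[0,0,0],[0,0,0]],[0,[0,0,0],[0,0,0]],[0,[0,0,0],[0,0,0]]]'
python3 -m creep '[[0,[1,0,0],[0,0,0]],[0,[1,0,0],[0,0,0]],[0,[0,0,0],[0,0,0]]]'
python3 -m creep '[[0,[1,0,0],[0,0,0]],[0,[0,0,0],[0,0,0]]]'
```

```text
t: 11.48
tcp_pos: [581.0, -125.1, 36.5]
tcp_rot: [-180.0, 0.0, 87.8]
wrist_force: [-4.7, 0.7, 9.7]
gripper_width: 0.074
grip_force: 60.8
t: 11.73
tcp_pos: [582.8, -125.0, 36.5]
tcp_rot: [-179.9, 0.0, 87.8]
wrist_force: [-5.5, 0.5, 9.9]
gripper_width: 0.075
grip_force: 60.9
t: 11.9
tcp_pos: [582.9, -125.1, 36.5]
tcp_rot: [-179.8, 0.0, 87.8]
wrist_force: [-9.8, -0.1, 14.1]
gripper_width: 0.074
grip_force: 61.3
```

```bash
python3 -m creep '[[35,[-0.5,0,0],[0,0,0]],[35,[-0.5,0,0],[0,0,0]],[35,[0,0,0],[0,0,0]],[35,[0,0,0],[0,0,0]],[35,[0,0,8],[0,0,0]],[35,[0,0,30],[0,0,0]],[35,[0,0,36],[0,0,0]],[35,[-20,-18,30],[0,0,0.01]],[35,[-20,-20,0],[0,0,0.01]],[35,[-20,-20,0],[0,0,0.01]],[35,[-20,-20,0],[0,0,0.01]],[35,[-20,-20,0],[0,0,0.01]]]'
python3 -m creep '[[35,[-23,-20,0],[0,0,0.01]],[35,[-24,-20,0],[0,0,0.01]],[35,[-24,-19,0],[0,0,0.02]],[35,[0,0,0],[0,0,0]],[35,[0,0,0],[0,0,0]]]'
python3 - <<'E'
from h import *
c,im=save('wrist','w6'); np.save('w6.npy',c,allow_pickle=True)
E
```

```text
t: 12.9
tcp_pos: [483.0, -223.4, 140.3]
tcp_rot: [179.9, 0.0, 90.7]
wrist_force: [0.1, -1.2, -0.0]
gripper_width: 0.409
grip_force: 0.0
t: 13.32
tcp_pos: [411.9, -282.7, 140.0]
tcp_rot: [180.0, 0.0, 92.8]
wrist_force: [0.8, -0.4, -0.8]
gripper_width: 0.412
grip_force: 0.0
```

View pics/w6.png

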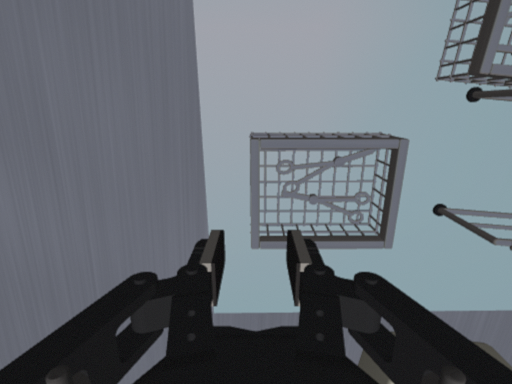

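```bash
python3 - <<'E'
from h import *
c=np.load('w6.npy',allow_pickle=True).item()
L=[(250,139),(408,139),(394,248),(251,248)]
p,e=fit(c,[(-65,50,55),(65,50,55),(65,-50,55),(-65,-50,55)],L,[480,-280,.1]);print(p[:2],np.degrees(p[2]),p[:2]-61*np.array([np.cos(p[2]),np.sin(p[2])]),e.round(1).ravel())
E
python3 -m creep '[[35,[1,-1,-25],[0,0,0]],[35,[0,-1,-35],[0,0,0]],[35,[0,0,-25],[0,0,0]],[35,[0,0,-14],[0,0,0]],[35,[0,0,-5],[0,0,0]],[0,[0,0,0],[0,0,0]],[0,[0,0,0],[0,0,0]],[0,[0,0,0],[0,0,0]],[0,[0,0,0],[0,0,0]],[0,[0,0,0],[0,0,0]]]'
```

```text
[ 473.31648328 -280.18084762] 3.2499635197939445 [ 412.41458917 -283.63906888] [-0.2  0.2  1.5 -0.9 -1.6  0.   0.2  1. ]
t: 14.2
tcp_pos: [414.5, -283.9, 36.4]
tcp_rot: [179.9, 0.1, 93.0]
wrist_force: [0.7, 2.7, 0.5]
gripper_width: 0.076
grip_force: 61.9
```

```bash
python3 -m creep '[[0,[3,5,0],[0,0,-0.013]],[0,[5,6,0],[0,0,-0.013]],[0,[6,6,0],[0,0,-0.013]],[0,[7,6,0],[0,0,-0.013]],[0,[8,6,0],[0,0,-0.013]],[0,[9,6,0],[0,0,-0.013]],[0,[9,5,0],[0,0,-0.013]],[0,[10,0,0],[0,0,0]],[0,[10,0,0],[0,0,0]],[0,[8,0,0],[0,0,0]],[0,[0,0,0],[0,0,0]]]'
python3 - <<'E'
from h import *
c,im=save('wrist','w7'); np.save('w7.npy',c,allow_pickle=True)
E
```

```text
t: 15.12
tcp_pos: [490.6, -244.1, 36.4]
tcp_rot: [179.9, 0.1, 87.8]
wrist_force: [2.3, 0.5, 4.1]
gripper_width: 0.075
grip_force: 62.5
```

View pics/w7.png

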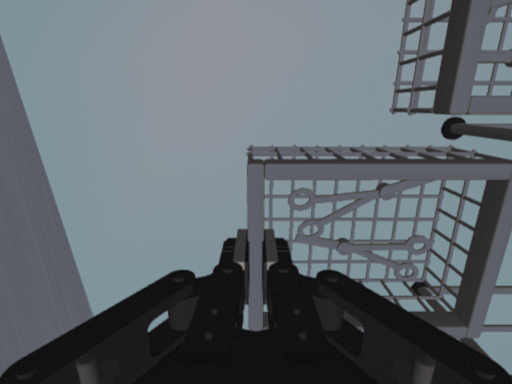

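```bash
python3 -m creep '[[0,[7,0.7,0],[0,0,0]],[0,[8,0.7,0],[0,0,0]],[0,[9,-0.3,0],[0,0,0]],[0,[9,-0.3,0],[0,0,0]],[0,[9,-0.4,0],[0,0,0]],[0,[9,-0.4,0],[0,0,0]],[0,[9,-0.3,0],[0,0,0]],[0,[9,-0.3,0],[0,0,0]],[0,[6,-0.2,0],[0,0,0]],[0,[4,0,0],[0,0,0]],[0,[2,0,0],[0,0,0]],[0,[0,0,0],[0,0,0]]]'
python3 -m creep '[[0,[2,0,0],[0,0,0]],[0,[2,0,0],[0,0,0]],[0,[1,0,0],[0,0,0]],[0,[0,0,0],[0,0,0]]]'
python3 -m creep '[[0,[1,0,0],[0,0,0]],[0,[0,0,0],[0,0,0]]]'
```

```text
t: 16.17
tcp_pos: [569.2, -245.0, 36.4]
tcp_rot: [-179.9, 0.0, 87.7]
wrist_force: [-4.4, -0.2, 7.7]
gripper_width: 0.074
grip_force: 62.9
t: 16.5
tcp_pos: [573.7, -245.0, 36.4]
tcp_rot: [-179.9, 0.0, 87.7]
wrist_force: [-7.0, -0.2, 8.4]
gripper_width: 0.079
grip_force: 63.0
t: 16.67
tcp_pos: [574.5, -245.0, 36.4]
tcp_rot: [-179.9, 0.0, 87.7]
wrist_force: [-6.8, -0.4, 9.6]
gripper_width: 0.077
grip_force: 63.1
```

```bash
python3 -m creep '[[0,[2,0,0],[0,0,0]],[0,[1,0,0],[0,0,0]],[0,[0,0,0],[0,0,0]]]'
python3 -m creep '[[0,[1,0,0],[0,0,0]],[0,[0,0,0],[0,0,0]]]'
python3 -m creep '[[0,[1,0,0],[0,0,0]],[0,[0,0,0],[0,0,0]]]'
```

```text
t: 16.92
tcp_pos: [577.6, -245.0, 36.4]
tcp_rot: [-179.9, 0.0, 87.7]
wrist_force: [-6.5, -0.1, 10.5]
gripper_width: 0.074
grip_force: 63.0
t: 17.08
tcp_pos: [578.4, -245.1, 36.4]
tcp_rot: [-179.9, 0.0, 87.7]
wrist_force: [-8.4, 0.7, 10.2]
gripper_width: 0.076
grip_force: 63.1
t: 17.25
tcp_pos: [578.4, -245.0, 36.4]
tcp_rot: [-179.7, 0.0, 87.7]
wrist_force: [-11.4, 0.5, 13.5]
gripper_width: 0.077
grip_force: 63.5
```

```bash
python3 -m creep '[[35,[-0.5,0,0],[0,0,0]],[35,[-0.5,0,0],[0,0,0]],[35,[0,0,0],[0,0,0]],[35,[0,0,0],[0,0,0]],[35,[0,0,8],[0,0,0]],[35,[0,0,30],[0,0,0]],[35,[0,0,36],[0,0,0]],[35,[-10,20,30],[0,0,0.0]],[35,[-10,20,40],[0,0,0.0]],[35,[-10,20,40],[0,0,0]],[35,[-10,20,20],[0,0,0]],[35,[-10,20,0],[0,0,0]]]'
python3 -m creep '[[35,[0,20,0],[0,0,0]],[35,[0,0,0],[0,0,0]],[35,[0,0,0],[0,0,0]]]'
python3 - <<'E'
from h import *
c,im=save('wrist','w8'); np.save('w8.npy',c,allow_pickle=True)
cv2.imwrite('pics/w8b.png',cv2.resize(im[:,:,::-1],(800,600),interpolation=cv2.INTER_CUBIC))
E
```

```text
t: 18.25
tcp_pos: [534.1, -148.6, 239.5]
tcp_rot: [179.4, 0.2, 87.8]
wrist_force: [1.2, 0.5, 0.5]
gripper_width: 0.41
grip_force: 0.0
t: 18.5
tcp_pos: [531.6, -127.4, 232.9]
tcp_rot: [179.9, 0.0, 87.9]
wrist_force: [-0.1, -0.1, 0.3]
gripper_width: 0.41
grip_force: 0.0
```

View pics/w8b.png

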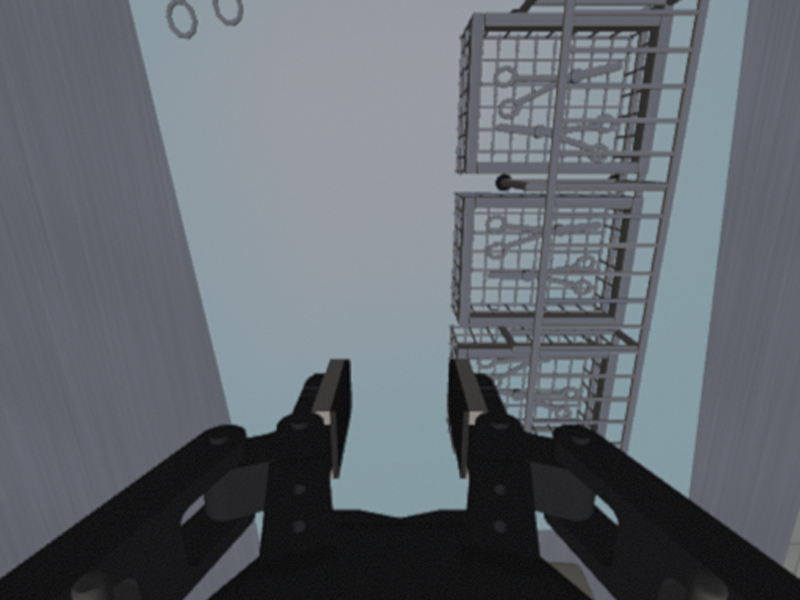

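```bash
python3 - <<'E'
from h import *
c=np.load('w8.npy',allow_pickle=True).item()
for a in [(471,14),(468,173),(461,195),(460,323)]: print(pt(c,a[0]*.64,a[1]*.64,55).round(1))
E
```

```text
[584.9  38.9  55. ]
[584.1 -59.6  55. ]
[579.2 -74.7  55. ]
[ 579.1 -173.3   55. ]
```

```bash
python3 -m creep '[[35,[2,28,0],[0,0,0.052]],[35,[2,33,0],[0,0,0.06]],[35,[2,33,0],[0,0,0.06]],[35,[2,33,0],[0,0,0.06]],[35,[2,33,0],[0,0,0.06]],[35,[2,33,0],[0,0,0.06]],[35,[2,33,0],[0,0,0.06]],[35,[2,33,0],[0,0,0.06]],[35,[2,33,0],[0,0,0.06]],[35,[2,33,0],[0,0,0.06]],[35,[2,33,0],[0,0,0.06]],[35,[2,15,0],[0,0,0]]]'
python3 -m creep '[[35,[0,0,0],[0,0,0]],[35,[0,0,0],[0,0,0]],[35,[0,0,0],[0,0,0]]]'
python3 - <<'E'
from h import *
c,im=save('wrist','w9'); np.save('w9.npy',c,allow_pickle=True)
cv2.imwrite('pics/w9b.png',cv2.resize(im[:,:,::-1],(800,600),interpolation=cv2.INTER_CUBIC))
E
```

```text
t: 19.55
tcp_pos: [555.7, 247.6, 231.6]
tcp_rot: [180.0, -0.1, 125.4]
wrist_force: [0.3, 0.1, 0.2]
gripper_width: 0.41
grip_force: 0.0
t: 19.8
tcp_pos: [555.7, 243.4, 231.6]
tcp_rot: [-179.9, 0.0, 125.0]
wrist_force: [-0.0, 0.4, 0.1]
gripper_width: 0.409
grip_force: 0.0
```

View pics/w9b.png

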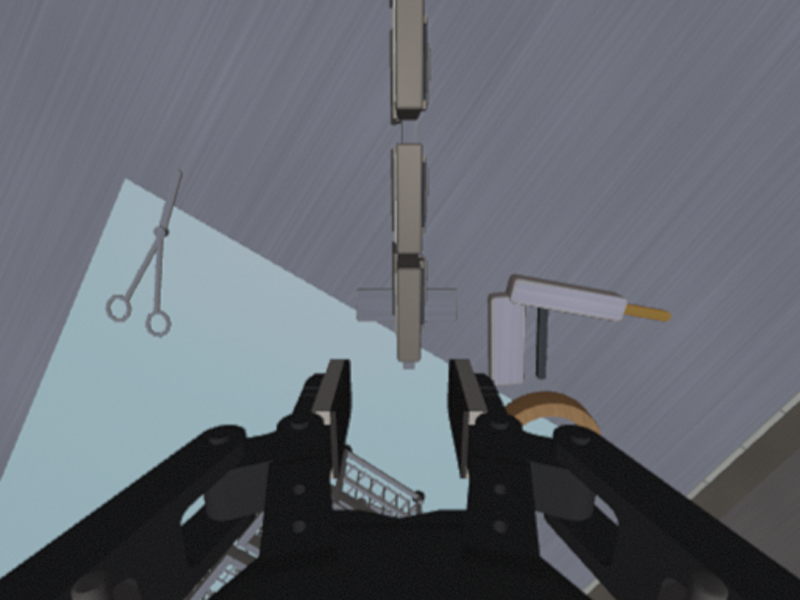

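```bash
python3 - <<'E'
from h import *
c=np.load('w9.npy',allow_pickle=True).item()
P=lambda u,v:pt(c,u*.64,v*.64,170)[:2]
for L in ([(398,268),(422,268),(420,361),(398,361)],[(397,143),(423,143),(421,253),(399,253)],[(397,108),(423,108)]):
    q=np.array([P(*a) for a in L]); m=q.mean(0); print(m.round(1),[np.linalg.norm(q[i]-q[i-1]).round(1) for i in range(len(q))])
    if len(q)==4:
        d=(q[0]+q[1]-q[2]-q[3]); print(np.linalg.norm(d)/2,np.degrees(np.arctan2(-d[0],d[1])))
        print('local off', R.from_euler('z',-35,degrees=True).apply(np.r_[m-r.sense()['tcp_pos'][:2],0]).round(1))
E
```

```text
[558.9 248.9] [np.float64(49.4), np.float64(11.6), np.float64(49.4), np.float64(11.4)]
49.356795410001894 34.92853395457714
local off [5.8 2.8 0. ]
[526.1 295.3] [np.float64(49.7), np.float64(11.6), np.float64(49.7), np.float64(10.5)]
49.692709602507 35.52984701347703
local off [ 5.6 59.7  0. ]
[503.3 327.2] [np.float64(11.3), np.float64(11.3)]
```

```bash
python3 -m creep '[[35,[2.5,5.2,0],[0,0,0]],[35,[0,0,-25],[0,0,0]],[35,[0,0,-35],[0,0,0]],[35,[0,0,-22],[0,0,0]],[35,[0,0,-10],[0,0,0]],[35,[0,0,-4],[0,0,0]],[20,[0,0,0],[0,0,0]],[18,[0,0,0],[0,0,0]],[16,[0,0,0],[0,0,0]],[0,[0,0,0],[0,0,0]],[0,[0,0,0],[0,0,0]],[0,[0,0,0],[0,0,0]]]'
python3 -m creep '[[0,[0,0,0],[0,0,0]],[0,[0,0,0],[0,0,0]],[0,[0,0,0],[0,0,0]]]'
```

```text
t: 20.85
tcp_pos: [558.2, 249.7, 138.1]
tcp_rot: [180.0, 0.1, 125.1]
wrist_force: [-3.7, -3.6, 5.0]
gripper_width: 0.127
grip_force: 60.1
t: 21.1
tcp_pos: [558.3, 249.7, 138.1]
tcp_rot: [180.0, 0.1, 125.1]
wrist_force: [-4.0, -3.0, 5.2]
gripper_width: 0.13
grip_force: 60.1
```

```bash
python3 -m creep '[[0,[0,0,2],[0,0,0]],[0,[0,0,4],[0,0,0]],[0,[0,0,6],[0,0,0]],[0,[0,0,8],[0,0,0]],[0,[0,0,10],[0,0,0]],[0,[0,0,12],[0,0,0]],[0,[0,0,15],[0,0,0]],[0,[0,0,10],[0,0,0]],[0,[0,0,0],[0,0,0]]]'
python3 -m creep '[[0,[1,-15,0],[0,0,-0.04]],[0,[3,-25,0],[0,0,-0.06]],[0,[3,-25,0],[0,0,-0.06]],[0,[3,-25,0],[0,0,-0.06]],[0,[3,-25,0],[0,0,-0.06]],[0,[3,-25,0],[0,0,-0.06]],[0,[3,-25,0],[0,0,-0.06]],[0,[3,-25,0],[0,0,-0.06]],[0,[3,-25,0],[0,0,-0.06]],[0,[3,-25,0],[0,0,-0.06]],[0,[0,-20,0],[0,0,-0.06]],[0,[0,0,0],[0,0,0]]]'
python3 -m creep '[[0,[0,0,0],[0,0,0]],[0,[0,0,0],[0,0,0]]]'
```

```text
t: 21.85
tcp_pos: [559.9, 250.7, 207.6]
tcp_rot: [179.7, 0.1, 125.1]
wrist_force: [0.1, -0.3, 0.3]
gripper_width: 0.132
grip_force: 59.8
t: 22.85
tcp_pos: [585.2, -14.4, 202.1]
tcp_rot: [-179.9, 0.1, 88.0]
wrist_force: [-0.6, 0.3, -1.1]
gripper_width: 0.133
grip_force: 59.8
t: 23.02
tcp_pos: [585.4, -9.9, 202.5]
tcp_rot: [-179.9, -0.0, 88.4]
wrist_force: [-1.1, 0.1, -0.3]
gripper_width: 0.125
grip_force: 59.8
```

```bash
python3 -m creep '[[0,[0.7,-0.5,-20],[0,0,-0.01]],[0,[0,0,-30],[0,0,0]],[0,[0,0,-25],[0,0,0]],[0,[0,0,-12],[0,0,0]],[0,[0,0,-5],[0,0,0]],[0,[0,0,0],[0,0,0]],[0,[0,0,0],[0,0,0]]]'
python3 - <<'E'
from h import *
c,im=save('wrist','w10'); np.save('w10.npy',c,allow_pickle=True)
c=r.calibration('side');im=r.camera('side'); cv2.imwrite('pics/s10.png',im[:,:,::-1])
E
```

```text
t: 23.6
tcp_pos: [587.4, -10.1, 112.2]
tcp_rot: [179.9, 0.0, 87.9]
wrist_force: [0.7, -0.9, -0.3]
gripper_width: 0.131
grip_force: 59.8
```

```bash
python3 -m creep '[[0,[-1.2,-0.2,-3],[0,0,0]],[0,[0,0,-4],[0,0,0]],[0,[0,0,-4],[0,0,0]],[0,[0,0,-2],[0,0,0]],[0,[0,0,0],[0,0,0]]]'
python3 -m creep '[[0,[0,0,-3],[0,0,0]],[0,[0,0,-3],[0,0,0]],[0,[0,0,-3],[0,0,0]],[0,[0,0,0],[0,0,0]]]'
```

```text
t: 24.12
tcp_pos: [584.8, -10.6, 97.2]
tcp_rot: [-179.9, -0.0, 87.9]
wrist_force: [-0.8, -0.2, -1.0]
gripper_width: 0.128
grip_force: 59.8
t: 24.45
tcp_pos: [586.5, -10.8, 89.4]
tcp_rot: [179.9, 0.0, 87.9]
wrist_force: [3.6, 0.1, 1.9]
gripper_width: 0.128
grip_force: 60.3
```

```bash
python3 -m creep '[[0,[0,0,-3],[0,0,0]],[0,[0,0,-3],[0,0,0]],[0,[0,0,-3],[0,0,0]],[0,[0,0,0],[0,0,0]]]'
python3 -m creep '[[0,[0,0,-3],[0,0,0]],[0,[0,0,-3],[0,0,0]],[0,[0,0,-2],[0,0,0]],[0,[0,0,0],[0,0,0]]]'
python3 -m creep '[[0,[0,0,-2],[0,0,0]],[0,[0,0,0],[0,0,0]]]'
```

```text
t: 24.78
tcp_pos: [585.2, -10.6, 79.3]
tcp_rot: [-180.0, -0.0, 87.9]
wrist_force: [2.9, 0.2, -0.3]
gripper_width: 0.13
grip_force: 59.8
t: 25.12
tcp_pos: [584.7, -10.5, 72.9]
tcp_rot: [-179.9, -0.0, 87.9]
wrist_force: [-4.0, 0.2, 12.2]
gripper_width: 0.129
grip_force: 62.3
t: 25.28
tcp_pos: [584.9, -10.6, 72.9]
tcp_rot: [-179.9, 0.0, 87.9]
wrist_force: [-11.8, 2.0, 26.0]
gripper_width: 0.131
grip_force: 64.1
```

```bash
python3 -m creep '[[0,[1,0,2],[0,0,0]],[0,[0,0,0],[0,0,0]]]'
python3 -m creep '[[35,[-1,0,0],[0,0,0]],[35,[0,0,0],[0,0,0]],[35,[0,0,0],[0,0,0]],[35,[0,0,0],[0,0,0]],[35,[0,0,10],[0,0,0]],[35,[0,0,30],[0,0,0]],[35,[0,0,40],[0,0,0]],[35,[0,0,40],[0,0,0]],[35,[0,0,35],[0,0,0]],[35,[0,0,0],[0,0,0]]]'
python3 - <<'E'
from h import *
for n in('top','side'):
    c,im=save(n,n+'11')
E
```

```text
t: 25.45
tcp_pos: [585.2, -10.5, 73.0]
tcp_rot: [-179.8, 0.0, 87.9]
wrist_force: [-7.1, 0.3, 14.3]
gripper_width: 0.129
grip_force: 62.2
t: 26.28
tcp_pos: [589.9, -11.2, 237.4]
tcp_rot: [179.2, 0.1, 87.9]
wrist_force: [1.4, 0.4, 1.8]
gripper_width: 0.405
grip_force: 0.0
```

```bash
python3 -m creep '[[35,[-5,17,0],[0,0,0.05]],[35,[-5,28,0],[0,0,0.06]],[35,[-5,28,0],[0,0,0.06]],[35,[-5,28,0],[0,0,0.06]],[35,[-5,28,0],[0,0,0.06]],[35,[-5,28,0],[0,0,0.06]],[35,[-5,28,0],[0,0,0.06]],[35,[-5,28,0],[0,0,0.06]],[35,[-5,28,0],[0,0,0.06]],[35,[-5,28,0],[0,0,0.06]],[35,[-5,28,0],[0,0,0.06]],[35,[-5,10,0],[0,0,0]]]'
python3 -m creep '[[35,[0,0,0],[0,0,0]],[35,[0,0,0],[0,0,0]],[35,[0,0,0],[0,0,0]]]'
python3 - <<'E'
from h import *
c,im=save('wrist','w12'); np.save('w12.npy',c,allow_pickle=True)
# clip-top edges on column profile
g=cv2.cvtColor(im,cv2.COLOR_RGB2GRAY).astype(int)
for z in [170]:
  for P in [(527.6,296.3),(492,348)]:
    u,v=px(c,(*P,z)); print(P,(u,v),g[int(v),int(u)-16:int(u)+17])
E
```

```text
t: 27.38
tcp_pos: [523.5, 299.2, 225.0]
tcp_rot: [-179.8, -0.1, 125.4]
wrist_force: [0.1, -0.8, -0.6]
gripper_width: 0.411
grip_force: 0.0
t: 27.63
tcp_pos: [525.4, 295.0, 226.3]
tcp_rot: [-179.9, 0.0, 125.0]
wrist_force: [0.8, -1.3, 0.2]
gripper_width: 0.411
grip_force: 0.0
(527.6, 296.3) (np.float64(258.0620687237896), np.float64(208.14138032372333)) [116 117 116 118 121 114  99 110 113 112 113 113 113 115 114 114 114 113
 114 110  85  57  62  70  91 117 118 118 117 119 117 120 119]
(492, 348) (np.float64(259.20411107209515), np.float64(124.2411979967998)) [124 115  96 104 104 122 126 125 126 125 127 127 127 128 127 127 127 129
 122  95  66  62  64  82 111 100 102 118 118 120 119 118 119]
```

```bash
python3 -m creep '[[35,[1.2,0.6,0],[0,0,0]],[35,[0,0,-25],[0,0,0]],[35,[0,0,-30],[0,0,0]],[35,[0,0,-20],[0,0,0]],[35,[0,0,-10],[0,0,0]],[35,[0,0,-4],[0,0,0]],[20,[0,0,0],[0,0,0]],[18,[0,0,0],[0,0,0]],[16,[0,0,0],[0,0,0]],[0,[0,0,0],[0,0,0]],[0,[0,0,0],[0,0,0]],[0,[0,0,0],[0,0,0]]]'
python3 -m creep '[[0,[0,0,0],[0,0,0]],[0,[0,0,0],[0,0,0]],[0,[0,0,0],[0,0,0]]]'
```

```text
t: 28.68
tcp_pos: [525.8, 295.9, 139.6]
tcp_rot: [-179.8, 0.0, 125.1]
wrist_force: [-6.9, -5.4, 5.7]
gripper_width: 0.131
grip_force: 60.3
t: 28.93
tcp_pos: [525.8, 295.9, 139.6]
tcp_rot: [-179.8, 0.0, 125.1]
wrist_force: [-6.9, -5.3, 5.8]
gripper_width: 0.131
grip_force: 60.2
```

```bash
python3 -m creep '[[0,[0,0,2],[0,0,0]],[0,[0,0,4],[0,0,0]],[0,[0,0,6],[0,0,0]],[0,[0,0,8],[0,0,0]],[0,[0,0,10],[0,0,0]],[0,[0,0,12],[0,0,0]],[0,[0,0,15],[0,0,0]],[0,[0,0,10],[0,0,0]],[0,[0,0,0],[0,0,0]]]'
python3 -m creep '[[0,[3,-18,0],[0,0,-0.04]],[0,[4,-25,0],[0,0,-0.05]],[0,[4,-34,0],[0,0,-0.06]],[0,[5,-38,0],[0,0,-0.06]],[0,[5,-38,0],[0,0,-0.06]],[0,[5,-38,0],[0,0,-0.06]],[0,[5,-38,0],[0,0,-0.06]],[0,[5,-38,0],[0,0,-0.06]],[0,[5,-38,0],[0,0,-0.06]],[0,[5,-38,0],[0,0,-0.06]],[0,[5,-38,0],[0,0,-0.05]],[0,[4,-30,0],[0,0,-0.03]]]'
python3 -m creep '[[0,[0,-9,0],[0,0,0]],[0,[0,0,0],[0,0,0]],[0,[0,0,0],[0,0,0]],[0,[0,0,0],[0,0,0]]]'
```

```text
t: 29.68
tcp_pos: [529.0, 298.1, 210.1]
tcp_rot: [179.6, 0.1, 125.1]
wrist_force: [0.7, 1.0, 0.0]
gripper_width: 0.137
grip_force: 59.6
t: 30.68
tcp_pos: [581.8, -117.0, 205.4]
tcp_rot: [179.9, 0.0, 87.7]
wrist_force: [1.4, -0.2, -0.3]
gripper_width: 0.129
grip_force: 59.7
t: 31.02
tcp_pos: [581.5, -121.6, 205.0]
tcp_rot: [-180.0, -0.0, 88.0]
wrist_force: [-0.3, 0.7, -1.3]
gripper_width: 0.134
grip_force: 59.7
```

```bash
python3 -m creep '[[0,[0,-3,-20],[0,0,-0.003]],[0,[0,0,-30],[0,0,0]],[0,[0,0,-25],[0,0,0]],[0,[0,0,-12],[0,0,0]],[0,[0,0,-6],[0,0,0]],[0,[0,0,0],[0,0,0]],[0,[0,0,0],[0,0,0]],[0,[0,0,0],[0,0,0]]]'
python3 -m creep '[[0,[0,0,-3],[0,0,0]],[0,[0,0,-3],[0,0,0]],[0,[0,0,-3],[0,0,0]],[0,[0,0,0],[0,0,0]]]'
```

```text
t: 31.68
tcp_pos: [583.0, -126.2, 114.1]
tcp_rot: [179.8, 0.1, 87.7]
wrist_force: [-0.4, -0.5, 0.3]
gripper_width: 0.128
grip_force: 59.7
t: 32.02
tcp_pos: [581.2, -126.0, 102.5]
tcp_rot: [-180.0, -0.0, 87.7]
wrist_force: [-0.0, -0.5, -0.5]
gripper_width: 0.129
grip_force: 59.7
```

```bash
python3 -m creep '[[0,[0,0.5,-3],[0,0,0]],[0,[0,0,-3],[0,0,0]],[0,[0,0,-3],[0,0,0]],[0,[0,0,0],[0,0,0]]]'
python3 -m creep '[[0,[0,0,-3],[0,0,0]],[0,[0,0,-3],[0,0,0]],[0,[0,0,-3],[0,0,0]],[0,[0,0,0],[0,0,0]]]'
python3 -m creep '[[0,[0,0,-3],[0,0,0]],[0,[0,0,-3],[0,0,0]],[0,[0,0,-2],[0,0,0]],[0,[0,0,0],[0,0,0]]]'
python3 -m creep '[[0,[0,0,-2],[0,0,0]],[0,[0,0,0],[0,0,0]]]'
```

```text
t: 32.35
tcp_pos: [582.6, -125.8, 94.4]
tcp_rot: [179.9, 0.0, 87.7]
wrist_force: [2.1, -0.3, 1.4]
gripper_width: 0.13
grip_force: 60.0
t: 32.68
tcp_pos: [581.1, -125.6, 84.6]
tcp_rot: [-179.9, -0.0, 87.7]
wrist_force: [0.4, -0.4, 0.4]
gripper_width: 0.127
grip_force: 59.8
t: 33.02
tcp_pos: [580.9, -125.3, 75.8]
tcp_rot: [-179.9, -0.0, 87.7]
wrist_force: [1.3, -0.6, -2.4]
gripper_width: 0.13
grip_force: 59.5
t: 33.18
tcp_pos: [581.0, -125.3, 74.6]
tcp_rot: [-179.9, -0.0, 87.7]
wrist_force: [-1.8, 0.3, 1.2]
gripper_width: 0.126
grip_force: 60.0
```

```bash
python3 -m creep '[[0,[0,0,-2],[0,0,0]],[0,[0,0,0],[0,0,0]]]'
python3 -m creep '[[0,[1,0,0],[0,0,0]],[0,[0,0,0],[0,0,0]]]'
```

```text
t: 33.35
tcp_pos: [581.1, -125.3, 74.5]
tcp_rot: [-179.9, -0.0, 87.7]
wrist_force: [-7.3, 2.1, 14.6]
gripper_width: 0.131
grip_force: 61.9
t: 33.52
tcp_pos: [582.0, -125.5, 74.5]
tcp_rot: [-179.9, 0.0, 87.7]
wrist_force: [-7.7, 1.5, 13.4]
gripper_width: 0.133
grip_force: 61.7
```

```bash
python3 -m creep '[[0,[1,0,1],[0,0,0]],[0,[0,0,0],[0,0,0]]]'
python3 -m creep '[[0,[1,0,0],[0,0,0]],[0,[0,0,0],[0,0,0]]]'
```

```text
t: 33.68
tcp_pos: [582.8, -125.5, 74.5]
tcp_rot: [-179.9, -0.0, 87.7]
wrist_force: [-6.2, 0.6, 8.6]
gripper_width: 0.126
grip_force: 61.2
t: 33.85
tcp_pos: [583.0, -125.5, 74.5]
tcp_rot: [-179.8, -0.0, 87.7]
wrist_force: [-9.6, 1.0, 10.6]
gripper_width: 0.127
grip_force: 61.5
```

```bash
python3 -m creep '[[35,[-0.5,0,0],[0,0,0]],[35,[-0.5,0,0],[0,0,0]],[35,[0,0,0],[0,0,0]],[35,[0,0,0],[0,0,0]],[35,[0,0,10],[0,0,0]],[35,[0,0,30],[0,0,0]],[35,[0,0,30],[0,0,0]],[35,[1,29,0],[0,0,0]],[35,[1,29,0],[0,0,0]],[35,[1,29,0],[0,0,0]],[35,[0,28,0],[0,0,0]],[35,[0,0,0],[0,0,0]]]'
python3 -m creep '[[35,[0,0,-30],[0,0,0]],[35,[0,0,-25],[0,0,0]],[35,[0,0,-10],[0,0,0]],[35,[0,0,0],[0,0,0]],[35,[0,0,0],[0,0,0]]]'

```

```text
t: 34.85
tcp_pos: [586.7, -6.0, 144.9]
tcp_rot: [180.0, -0.1, 87.9]
wrist_force: [0.8, -0.4, -0.7]
gripper_width: 0.41
grip_force: 0.0
t: 35.27
tcp_pos: [586.6, -10.9, 79.3]
tcp_rot: [-180.0, -0.0, 87.7]
wrist_force: [0.9, -0.3, 0.5]
gripper_width: 0.408
grip_force: 0.0
```

```bash
python3 -m creep '[[0,[0,0,-2],[0,0,0]],[0,[0,0,0],[0,0,0]],[0,[0,0,0],[0,0,0]],[0,[0,0,0],[0,0,0]],[0,[0,0,0],[0,0,0]],[0,[0,0,0],[0,0,0]]]'
python3 -m creep '[[0,[1,0,0],[0,0,0]],[0,[1,0,0],[0,0,0]],[0,[0,0,0],[0,0,0]]]'
python3 -m creep '[[0,[1,0,0],[0,0,0]],[0,[0,0,0],[0,0,0]]]'
python3 -m creep '[[0,[1,0,0],[0,0,0]],[0,[0,0,0],[0,0,0]]]'
```

```text
t: 35.77
tcp_pos: [587.1, -10.9, 78.4]
tcp_rot: [179.9, 0.0, 87.7]
wrist_force: [-2.9, -0.8, 7.2]
gripper_width: 0.131
grip_force: 60.5
t: 36.02
tcp_pos: [587.6, -10.9, 78.4]
tcp_rot: [-179.8, 0.0, 87.7]
wrist_force: [-9.7, -1.0, 12.0]
gripper_width: 0.13
grip_force: 61.7
t: 36.18
tcp_pos: [587.7, -10.8, 78.4]
tcp_rot: [-179.7, 0.0, 87.7]
wrist_force: [-12.7, -1.3, 14.5]
gripper_width: 0.127
grip_force: 62.2
t: 36.35
tcp_pos: [587.9, -10.8, 78.4]
tcp_rot: [-179.6, 0.0, 87.7]
wrist_force: [-14.3, -1.8, 17.9]
gripper_width: 0.13
grip_force: 62.8
```

```bash
python3 -m creep '[[35,[-1,0,0],[0,0,0]],[35,[-1,0,0],[0,0,0]],[35,[-1,0,0],[0,0,0]],[35,[0,0,0],[0,0,0]],[35,[0,0,10],[0,0,0]],[35,[0,0,30],[0,0,0]],[35,[0,0,40],[0,0,0]],[35,[0,0,40],[0,0,0]],[35,[0,0,35],[0,0,0]],[35,[0,0,0],[0,0,0]]]'
python3 -m creep '[[35,[-5,20,0],[0,0,0.05]],[35,[-9,33,0],[0,0,0.06]],[35,[-9,33,0],[0,0,0.06]],[35,[-9,33,0],[0,0,0.06]],[35,[-9,33,0],[0,0,0.06]],[35,[-9,33,0],[0,0,0.06]],[35,[-9,33,0],[0,0,0.06]],[35,[-9,33,0],[0,0,0.06]],[35,[-9,33,0],[0,0,0.06]],[35,[-9,33,0],[0,0,0.06]],[35,[-9,33,0],[0,0,0.06]],[35,[-4,8,0],[0,0,0]]]'
python3 -m creep '[[35,[0,0,0],[0,0,0]],[35,[0,0,0],[0,0,0]],[35,[0,0,0],[0,0,0]]]'
```

```text
t: 37.18
tcp_pos: [592.3, -11.1, 242.7]
tcp_rot: [179.1, 0.1, 87.7]
wrist_force: [1.4, -0.3, 1.0]
gripper_width: 0.406
grip_force: 0.0
t: 38.18
tcp_pos: [487.1, 351.9, 232.6]
tcp_rot: [179.9, -0.1, 125.3]
wrist_force: [0.6, -0.2, 0.1]
gripper_width: 0.411
grip_force: 0.0
t: 38.43
tcp_pos: [489.1, 346.3, 232.2]
tcp_rot: [-180.0, 0.0, 124.9]
wrist_force: [1.4, -0.0, -0.0]
gripper_width: 0.407
grip_force: 0.0
```

```bash
python3 -m creep '[[35,[0,1.2,0],[0,0,0]],[35,[0,0,-25],[0,0,0]],[35,[0,0,-35],[0,0,0]],[35,[0,0,-20],[0,0,0]],[35,[0,0,-10],[0,0,0]],[35,[0,0,-4],[0,0,0]],[20,[0,0,0],[0,0,0]],[18,[0,0,0],[0,0,0]],[16,[0,0,0],[0,0,0]],[0,[0,0,0],[0,0,0]],[0,[0,0,0],[0,0,0]],[0,[0,0,0],[0,0,0]]]'
python3 -m creep '[[0,[0,0,0],[0,0,0]],[0,[0,0,0],[0,0,0]],[0,[0,0,0],[0,0,0]]]'
```

```text
t: 39.43
tcp_pos: [488.6, 348.4, 140.0]
tcp_rot: [-180.0, 0.0, 125.0]
wrist_force: [-4.7, -2.9, 5.5]
gripper_width: 0.129
grip_force: 59.2
t: 39.68
tcp_pos: [488.7, 348.3, 140.0]
tcp_rot: [-180.0, 0.0, 125.0]
wrist_force: [-3.6, -4.3, 5.3]
gripper_width: 0.133
grip_force: 59.1
```

```bash
python3 -m creep '[[0,[0,0,2],[0,0,0]],[0,[0,0,4],[0,0,0]],[0,[0,0,6],[0,0,0]],[0,[0,0,8],[0,0,0]],[0,[0,0,10],[0,0,0]],[0,[0,0,12],[0,0,0]],[0,[0,0,15],[0,0,0]],[0,[0,0,10],[0,0,0]],[0,[0,0,0],[0,0,0]]]'
python3 -m creep '[[0,[3,-18,0],[0,0,-0.04]],[0,[4,-25,0],[0,0,-0.05]],[0,[6,-38,0],[0,0,-0.05]],[0,[6,-38,0],[0,0,-0.05]],[0,[6,-38,0],[0,0,-0.05]],[0,[6,-38,0],[0,0,-0.05]],[0,[6,-38,0],[0,0,-0.05]],[0,[6,-38,0],[0,0,-0.05]],[0,[6,-38,0],[0,0,-0.05]],[0,[6,-38,0],[0,0,-0.05]],[0,[6,-38,0],[0,0,-0.05]],[0,[6,-38,0],[0,0,-0.05]]]'
python3 -m creep '[[0,[6,-38,0],[0,0,-0.04]],[0,[6,-38,0],[0,0,-0.02]],[0,[4,-38,0],[0,0,0]],[0,[3,-30,0],[0,0,0]],[0,[2,-18,0],[0,0,0]],[0,[0,-8,0],[0,0,0]],[0,[0,0,0],[0,0,0]],[0,[0,0,0],[0,0,0]],[0,[0,0,0],[0,0,0]]]'
```

```text
t: 40.43
tcp_pos: [490.6, 349.7, 209.7]
tcp_rot: [179.6, 0.0, 125.0]
wrist_force: [-0.5, 0.3, -0.1]
gripper_width: 0.13
grip_force: 59.7
t: 41.43
tcp_pos: [555.5, -76.2, 205.1]
tcp_rot: [180.0, 0.0, 91.0]
wrist_force: [0.5, 0.3, -0.2]
gripper_width: 0.134
grip_force: 59.7
t: 42.18
tcp_pos: [576.7, -242.4, 205.0]
tcp_rot: [-180.0, -0.1, 87.8]
wrist_force: [0.2, -0.0, 0.2]
gripper_width: 0.128
grip_force: 59.7
```

```bash
python3 -m creep '[[0,[0.7,-1.5,-20],[0,0,0]],[0,[0,0,-30],[0,0,0]],[0,[0,0,-25],[0,0,0]],[0,[0,0,-12],[0,0,0]],[0,[0,0,-6],[0,0,0]],[0,[0,0,0],[0,0,0]],[0,[0,0,0],[0,0,0]],[0,[0,0,0],[0,0,0]]]'
python3 -m creep '[[0,[0,0,-3],[0,0,0]],[0,[0,0,-3],[0,0,0]],[0,[0,0,-3],[0,0,0]],[0,[0,0,0],[0,0,0]]]'
```

```text
t: 42.85
tcp_pos: [578.6, -246.2, 114.2]
tcp_rot: [179.8, 0.1, 87.7]
wrist_force: [-0.6, -0.0, -1.0]
gripper_width: 0.131
grip_force: 59.7
t: 43.18
tcp_pos: [576.9, -245.7, 102.5]
tcp_rot: [-180.0, -0.0, 87.7]
wrist_force: [-1.2, 0.0, -1.0]
gripper_width: 0.129
grip_force: 59.7
```

```bash
python3 -m creep '[[0,[0.3,0.7,-3],[0,0,0]],[0,[0,0,-3],[0,0,0]],[0,[0,0,-3],[0,0,0]],[0,[0,0,0],[0,0,0]]]'
python3 -m creep '[[0,[0,0,-3],[0,0,0]],[0,[0,0,-3],[0,0,0]],[0,[0,0,-3],[0,0,0]],[0,[0,0,0],[0,0,0]]]'
python3 -m creep '[[0,[0,0,-3],[0,0,0]],[0,[0,0,-3],[0,0,0]],[0,[0,0,-2],[0,0,0]],[0,[0,0,0],[0,0,0]]]'
python3 -m creep '[[0,[0,0,-2],[0,0,0]],[0,[0,0,0],[0,0,0]]]'
python3 -m creep '[[0,[0,0,-1],[0,0,0]],[0,[0,0,0],[0,0,0]]]'
```

```text
t: 43.52
tcp_pos: [578.8, -245.5, 94.4]
tcp_rot: [179.9, 0.0, 87.7]
wrist_force: [2.8, -0.0, 1.1]
gripper_width: 0.131
grip_force: 60.0
t: 43.85
tcp_pos: [577.2, -245.2, 84.6]
tcp_rot: [-180.0, 0.0, 87.7]
wrist_force: [0.9, -1.4, 0.6]
gripper_width: 0.126
grip_force: 59.9
t: 44.18
tcp_pos: [576.9, -244.7, 75.5]
tcp_rot: [-179.9, -0.1, 87.7]
wrist_force: [0.4, 0.1, -1.8]
gripper_width: 0.128
grip_force: 59.5
t: 44.35
tcp_pos: [577.2, -244.8, 75.1]
tcp_rot: [-179.9, -0.0, 87.7]
wrist_force: [-2.6, 1.1, 3.7]
gripper_width: 0.127
grip_force: 60.3
t: 44.52
tcp_pos: [577.3, -244.9, 75.1]
tcp_rot: [-179.9, -0.0, 87.7]
wrist_force: [-4.5, 3.1, 9.0]
gripper_width: 0.131
grip_force: 61.2
```

Seated at TCP z 75.1, where 75 was predicted. Next I'll press it a little harder, push the basket home, release and back off.

```bash
python3 -m creep '[[0,[0,0,-1],[0,0,0]],[0,[0,0,0],[0,0,0]],[0,[1,0,1],[0,0,0]],[0,[1,0,0],[0,0,0]],[0,[0,0,0],[0,0,0]]]'
python3 -m creep '[[0,[1,0,0],[0,0,0]],[0,[0,0,0],[0,0,0]]]'
python3 -m creep '[[0,[1,0,0],[0,0,0]],[0,[0,0,0],[0,0,0]]]'
```

```text
t: 44.93
tcp_pos: [578.3, -245.1, 75.0]
tcp_rot: [-179.8, -0.0, 87.7]
wrist_force: [-8.0, 3.2, 11.6]
gripper_width: 0.129
grip_force: 61.6
t: 45.1
tcp_pos: [578.7, -245.1, 75.0]
tcp_rot: [-179.7, -0.0, 87.7]
wrist_force: [-10.5, 1.4, 14.1]
gripper_width: 0.13
grip_force: 62.0
t: 45.27
tcp_pos: [578.8, -245.1, 75.0]
tcp_rot: [-179.6, -0.0, 87.7]
wrist_force: [-13.7, 2.4, 15.3]
gripper_width: 0.133
grip_force: 62.4
```

```bash
python3 -m creep '[[35,[-1,0,0],[0,0,0]],[35,[-1,0,0],[0,0,0]],[35,[-1,0,0],[0,0,0]],[35,[0,0,0],[0,0,0]],[35,[0,0,10],[0,0,0]],[35,[0,0,30],[0,0,0]],[35,[0,0,40],[0,0,0]],[35,[0,0,40],[0,0,0]],[35,[-30,10,30],[0,0,0]],[35,[-35,20,0],[0,0,0]],[35,[-35,20,0],[0,0,0]],[35,[-35,20,0],[0,0,0]]]'
python3 -m creep '[[35,[-30,20,0],[0,0,0]],[35,[-20,20,0],[0,0,0]],[35,[0,0,0],[0,0,0]],[35,[0,0,0],[0,0,0]]]'
python3 - <<'E'
from h import *
S={n:save(n,n+'20')[1][:,:,::-1] for n in('side','top','wrist')}
z=lambda a,w,h:cv2.resize(a,(w,h),interpolation=cv2.INTER_CUBIC)
top=z(S['top'][105:195,225:405],400,200+0); 
wr=z(S['wrist'],400,300); sd=z(S['side'][140:320,260:440],400,400)
L=np.vstack([top,wr,np.zeros((100,400,3),np.uint8)]); Rr=np.vstack([sd,z(S['top'],267,200)[:, :].copy() if 0 else np.hstack([z(S['top'],267,200),np.zeros((200,133,3),np.uint8)])])
cv2.imwrite('pics/fin.png',np.hstack([L,Rr]))
E
```

```text
t: 46.27
tcp_pos: [444.1, -175.1, 224.0]
tcp_rot: [179.9, 0.1, 87.7]
wrist_force: [0.1, 0.4, 0.9]
gripper_width: 0.41
grip_force: 0.0
t: 46.6
tcp_pos: [394.9, -135.1, 223.8]
tcp_rot: [179.9, 0.1, 87.8]
wrist_force: [0.9, -0.3, 0.7]
gripper_width: 0.411
grip_force: 0.0
```

View pics/fin.png

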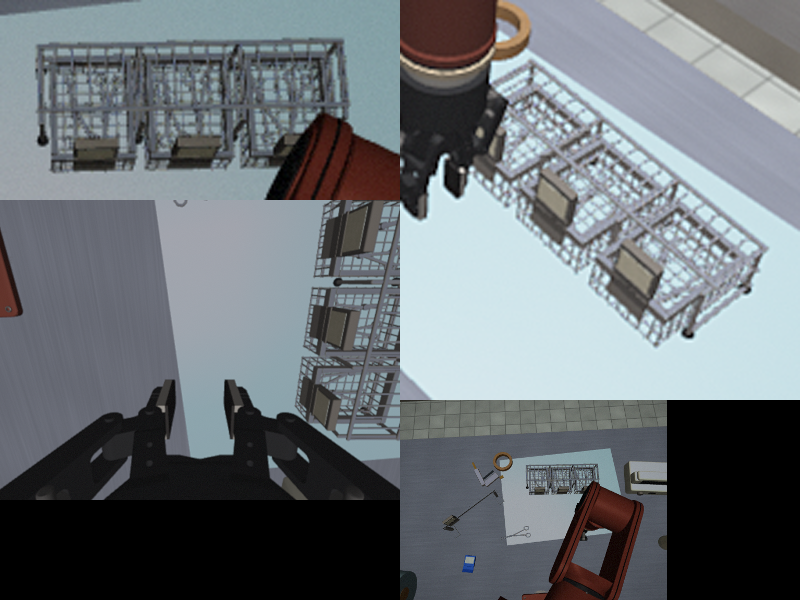

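The composite shows all three baskets home under the shelf, each with a clip standing upright near the middle of its front rim, label outwards (wrist panel about (360,230), (335,325) and (322,405)). The spare clip is still on the rail, and the tape, forceps, air gun and blue block haven't moved.

```bash
python3 -c "
from plant import r
print(r.job_done())"
```

```text
the job is handed in; nothing more can be done
None
```

Job handed in: all three baskets are fully home in the rack, one to a bay, each with a label clip snapped on its front rim facing out; the result call gave no verdict.

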